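# Pull the dirty filter cassette of the dust extractor over the scrap tray

## Task

Carry the scrap tray level over to the dust extractor without spilling the sherds, and set it down on the table close up to the middle of the extractor's front, end-on and in line with the filter slot, at most 3 cm from the front, then let go of it. Then squeeze the two orange catches of the filter cassette together, draw the cassette straight up out of its slot, bring it upright over the tray and lower it until its foot is about 4 cm above the tray's rim, so that its dust falls into the tray; finish there, still squeezing the catches and holding the cassette still in the air. Leave everything else on the table where it stands.

Things in the scene. Friction and masses are not known exactly. Their poses are not given: they have to be found in the camera images.
- tray: Narrow open scrap tray, white enamel, blue rim, 150 (its x) x 62 (its y) x 36 mm high, walls and floor 3 mm, 0.2 to 0.3 kg, three loose potsherds in it. Origin: centre of its underside; z up. The same both ways round. Grip it across its 62 mm width at mid-length, fingers outside the walls. It stands on the table left or right of the extractor.
- extractor: Benchtop dust extractor, off-white box fixed to the table, 260 (its x) x 220 (its y) x 150 mm high, dark intake grille on its front (the face at its own x = -130 mm, towards the robot), filter slot in its top. Origin: centre of its underside; x points from front to back, z up. The slot, where the cassette sits, is centred on its own x = -45 mm, y = 0.
- cassette: Filter cassette, 120 mm high, 0.2 to 0.4 kg: dark grey frame 110 (its x) x 44 (y) x 70 mm high, on it a collar 120 x 64 x 8 mm that rests on the extractor's top, on that a central grip block 52 x 28 x 42 mm high with an orange catch on each y side. Origin: centre of its foot, 80 mm above the table when seated; axes as the extractor's. Slides straight up, free after 70 mm; 1.5 mm side play.
- grip_middle (a point): Point in the middle of the cassette's grip block, midway between the two orange catches, at their mid-height, 99 mm above the cassette's foot. The collar's upper face is 21 mm below it.
- catch_left_pad (a point): Middle of the outer face of the orange catch on the cassette's +y side. The catch is a plate 28 mm wide (x) and 38 mm high, 2 mm clear of the collar; free, the outer faces of the two catches stand 54 mm apart, squeezed 41 mm.
- catch_right_pad (a point): The same point of the catch on the -y side.
- catch_left (a joint): How far the +y catch is pressed in: 0 free (its hook is under the slot's edge and the cassette cannot come out), 0.0065 m fully in. Spring, 3 N at 0 to 8 N fully in; it springs back when let go. Its hook clears the slot's edge by about 0.0055.
- catch_right (a joint): The same for the -y catch; both must be in together for the cassette to come out.
- shard0: Terracotta potsherd, about 26 x 20 x 8 mm, 12 g, loose in the scrap tray. Origin: centre of its underside.
- shard1: White bisque potsherd, about 26 x 20 x 8 mm, 12 g, loose in the scrap tray. Origin: centre of its underside.
- shard2: Terracotta potsherd, about 26 x 20 x 8 mm, 12 g, loose in the scrap tray. Origin: centre of its underside.
- tiles: Bystander. Stack of four tiles, 100 x 100 x 36 mm; it stands on the other side of the table from the tray. Origin: centre of its underside.
- brush: Bystander. Paint brush 200 mm long lying on the table on the far left, in front of the leaning board.
- jar_top: Bystander. Small jar, 44 mm across, 55 mm high, standing on the rear of the extractor's top. Origin: centre of its underside.
- jar_side: Bystander. Jar with a yellow label, 48 mm across, 65 mm high, on the table close beside the extractor's -y side. Origin: centre of its underside.
- vase: Bystander. White bisque vase, 112 mm across, 180 mm high. Origin: centre of its underside.
- bowl: Bystander. Light blue bowl, 156 mm across, 55 mm high. Origin: centre of its underside.

How it is judged:
On the way, in this order (a step that is already met when the one before it is completed fails the run):
1. the scrap tray is lifted clear of the table (height (world z) of tray above 0.02 m and z of cassette in the frame of extractor below 0.085 m), for 0.2 s.
2. the tray stands on the table, let go, end-on in front of the extractor and in line with the slot (gap to the front under 40 mm, 30 mm to either side, 15 degrees) (x of tray in the frame of extractor between -0.245 and -0.2 m and y of tray in the frame of extractor between -0.03 and 0.03 m and angle between the x axis of tray and the x axis of extractor, either way round below 0.26 rad and height (world z) of tray below 0.005 m and angle between tray's own z axis and vertical below 0.06 rad and linear speed of tray below 0.02 m/s and contact force between the fingers and tray below 0.05 N and z of cassette in the frame of extractor below 0.085 m), for 0.2 s.
3. both catches of the still seated cassette are squeezed in (value of joint each of catch_left, catch_right above 0.0045 m and z of cassette in the frame of extractor below 0.09 m), for 0.1 s.
4. the cassette is out of the slot, held by its squeezed catches (value of joint each of catch_left, catch_right above 0.0045 m and z of cassette in the frame of extractor above 0.151 m), for 0.1 s.
At the end, for the whole second after the job is handed in: Cassette held still in the fingers by its squeezed catches, upright, over the tray (35 mm along, 20 mm across), foot 6 to 89 mm above the rim, touching nothing else. Tray level on the table, let go, in line, end-on within 40 mm of the extractor's front (30 mm sideways, 15 degrees), sherds in it (x of tray in the frame of extractor between -0.245 and -0.2 m and y of tray in the frame of extractor between -0.03 and 0.03 m and angle between the x axis of tray and the x axis of extractor, either way round below 0.26 rad and height (world z) of tray below 0.005 m and angle between tray's own z axis and vertical below 0.06 rad and linear speed of each of tray, cassette below 0.02 m/s and contact force between each of the fingers, cassette and tray below 0.05 N and value of joint each of catch_left, catch_right above 0.0045 m and x of cassette in the frame of tray between -0.035 and 0.035 m and y of cassette in the frame of tray between -0.02 and 0.02 m and z of cassette in the frame of tray between 0.042 and 0.125 m and angle between cassette's own z axis and vertical below 0.2 rad and angle between the x axis of cassette and the x axis of tray, either way round below 0.35 rad and contact force between the fingers and cassette above 2 N and contact force between cassette and extractor below 0.05 N and z of each of shard0, shard1, shard2 in the frame of tray below 0.03 m); the arm keeps its last pose, push and grip.
It fails at once if the tray is tipped (more than 17 degrees) (angle between tray's own z axis and vertical above 0.3 rad).
It fails at once if a sherd is spilled from the tray (x of any of shard0, shard1, shard2 in the frame of tray above 0.078 m or x of any of shard0, shard1, shard2 in the frame of tray below -0.078 m or y of any of shard0, shard1, shard2 in the frame of tray above 0.034 m or y of any of shard0, shard1, shard2 in the frame of tray below -0.034 m).
It fails at once if a bystander is shifted by more than 25 mm or knocked over (distance of any of tiles, brush, jar_top, jar_side, vase, bowl from where it was at the start of the episode above 0.025 m).
It also fails if it takes over 69 s, if anything falls off the work surface, if the arm or the gripper's body presses on something with over 40 N, if the wrist force passes 120 N, or if a joint passes its speed limit or range.

## Robot

A 6-joint arm with a two-finger parallel gripper is mounted at the origin on the work surface. World frame = base frame: x ahead of the robot, y to its left, z up, the work surface at z = 0. Lengths are in m, angles in rad, forces in N, time in s.
With the tool pointing down it reaches from about 0.35 to 0.95 m from the base axis. Payload 17.4 kg.
Tool frame: the origin (TCP) lies between the finger pads; the fingertips stand env.tip_extent ahead of it and the grasp point (between the pads) lies 8 mm behind it (env.tip_extent is the distance from the TCP to the fingertips, in m); z points along the fingers, y is the line along which they close (so a half turn about z gives the same grasp; the last joint's range is limited). The gripper opens to 93 mm and grips with 3 to 60 N. Pads are 15 mm wide; open, the fingers measure 128 mm over their backs; the gripper's body (75 mm by 188 mm) begins 65 mm behind the grasp point.
Start: joints at [1.172, 0.116, 1.442, -0, 1.584, -0.038], TCP at [0.238, 0.632, 0.23] pointing down, gripper open.
Joint ranges: [-2.83, 2.83], [-0.83, 2.19], [0.07, 2.5], [-1.14, 4.28], [0.01, 3], [-2.97, 2.97]. Speed limits (rad/s): [1.89, 1.89, 2.22, 3.14, 3.14, 3.14].

## Interface

Orientations are given as [roll, pitch, yaw] about the fixed x, y, z axes, in that order (R = Rz(yaw) Ry(pitch) Rx(roll)).
In Python, from cell import status, vision, workorder, env gives the robot as it stands.
- The arm moves only by the tool apply_moves, never from a script. Its argument "commands" is a list of rows, each a list of 5 numbers: the shift along the tool's x, y, z in mm, then the turn about the tool's z in degrees, then the closure in counts, from 0 (fully open) to 255 (shut). A call has 1 to 12 rows; each row shifts and turns the commanded pose from where the row before left it, along the tool's axes as they then stand; what a row does not reach is not made up. A row lasts 1/10 s, in which the tool goes at most 50 mm and 8.59 degrees, less where a joint would pass 70% of its speed; a pose out of reach is approached as far as the arm can. A call with a gripper value outside its range is refused whole. The fingers move at their own pace and stop on an object; "newtons" is the grip in N (left out, the last holds). Time passes only in rows, so rows that do not move let the fingers close. It gives the time, the measured TCP pose, the force, the opening and the grip force at its end, in the units of the state.
- status.state(): the state, without advancing time (a new reading comes with each control period).
- vision.camera(name): name is "scene" or "side" or "wrist"; returns (picture, depth): 480x640x3 uint8, blue, green, red; 480x640 float32, m along the optical axis (not along the pixel's ray), 0 where there is no reading.
- vision.camera_model(name): a dict with "fov_y" (degrees; the focal length in pixels is half the picture's height over the tangent of half this angle, whatever the lens; pixels are square), "cx", "cy" (the principal point, pixels), "k1" (the pictures are not rectified: a ray, as slopes to the right and down, at radius r is drawn at 1 + k1 r^2 times it, then the intrinsics apply), "xyz" and "attitude" of the camera in the world. Camera axes: x right, y down, z forward; pixel columns grow to the right and rows downward; lengths in m; the calibration is good to about 2 mm. A picture is of the moment at which its call begins: read the wrist's pose just before it. camera_model takes no time and is no camera call; for the wrist camera it gives the pose at the moment of the call.
- workorder.job_done(): hands the job in; it is judged then, once.
The state is a dict: "t": time; "joints": joint angles; "qvel": joint speeds; "tau": joint torques, N m; "tcp_pos": TCP position; "tool_rot": TCP orientation; "wrist_force": force on the tool from outside, world axes, zero at the start; "torque": the same for the moment, N m; "width": opening from 0.0 (shut) to 1.0 (fully open); "gripper_force": force on a finger pad.
Only numpy, scipy, OpenCV 4.12 (cv2) and the standard library are available. Lean on these libraries where they do the work, as an engineer would, in place of code of your own. Each camera call takes 0.05 s, during which the arm holds its last target. There are 200 camera calls.

## Working session

There is one attempt and no reset: what is moved stays moved. The work goes in short steps, Python scripts to look and compute and a tool call to move; the robot and the scene stay as the last step left them, time stands still between calls to the robot, and variables do not carry over. Pictures are saved under pics/ and viewed, at most 10 in all, crops included, and the job is handed in when it is done.

Besides the shell and the picture viewer there is one more tool, called after "Request:" as name(argument=value, ...) on one line, values as JSON. apply_moves: Moves the arm, as the interface text tells. Its arguments: {"type":"object","properties":{"commands":{"type":"array"},"newtons":{"type":"number"}},"required":["commands"]}

```bash
mkdir -p pics
cat > h.py <<'E'
import numpy as np, cv2
from scipy.spatial.transform import Rotation as R
from cell import status, vision, workorder, env
def rot(a):
    a=np.array(a); return a if a.shape==(3,3) else R.from_euler('xyz',a).as_matrix()
def rays(m,uv):
    f=240/np.tan(np.radians(m['fov_y'])/2); uv=np.atleast_2d(np.array(uv,float))
    K=np.array([[f,0,m['cx']],[0,f,m['cy']],[0,0,1]])
    p=cv2.undistortPoints(uv[:,None],K,np.array([m['k1'],0,0,0,0]))[:,0]
    return np.c_[p,np.ones(len(p))]
def onplane(m,uv,z):
    d=rays(m,uv)@rot(m['attitude']).T; o=np.array(m['xyz'])
    return o+d*((z-o[2])/d[:,2])[:,None]
def cloud(m,dep):
    v,u=np.mgrid[:480,:640]; r=rays(m,np.c_[u.ravel(),v.ravel()])
    return ((r*dep.reshape(-1,1))@rot(m['attitude']).T+np.array(m['xyz'])).reshape(480,640,3)
E
python3 - <<'E'
from h import *
s=status.state(); print(s); print(env.tip_extent)
for n in("scene","side"):
    m=vision.camera_model(n);print(n,m)
    p,d=vision.camera(n);cv2.imwrite(f'pics/{n}0.png',p);np.save(f'{n}0.npy',d)
E
```

```text
{'t': 0.0, 'joints': array([ 1.17218464e+00,  1.16460296e-01,  1.44226971e+00, -5.34891134e-06,
        1.58400927e+00, -3.78017364e-02]), 'qvel': array([-8.47505822e-04,  1.74606788e-03,  8.85222004e-05, -7.55734400e-04,
        1.65799950e-03,  1.96983207e-03]), 'tau': array([ 1.32276877e-03, -7.21249652e+01, -6.22628617e+01,  7.81302690e-02,
        2.35682493e-02, -9.06207470e-05]), 'tcp_pos': array([0.23823021, 0.63134965, 0.22891974]), 'tool_rot': array([-3.14044665e+00, -3.79893847e-05,  2.78078261e+00]), 'wrist_force': array([-0.45108069, -0.05009794,  0.14723705]), 'torque': array([-0.02456665,  0.00847806, -0.00172931]), 'gripper_force': 0.0, 'width': 0.999910526904111}
0.011
scene {'fov_y': 57.42566333654862, 'cx': 317.75961561137603, 'cy': 232.750359909353, 'k1': 0.0032114141629092244, 'xyz': array([1.32177139, 0.09802249, 0.91979806]), 'attitude': array([-2.3947096 , -0.0114697 ,  1.61534091])}
side {'fov_y': 51.384546121032265, 'cx': 322.203811661943, 'cy': 241.31680585161362, 'k1': -0.07745384996029132, 'xyz': array([1.22412031, 0.80815213, 0.83456838]), 'attitude': array([-2.20236055,  0.01632312,  2.40617353])}
```

View pics/scene0.png

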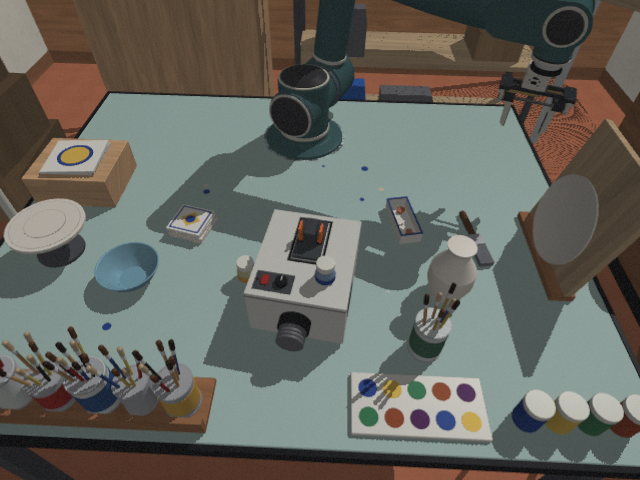

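View pics/side0.png

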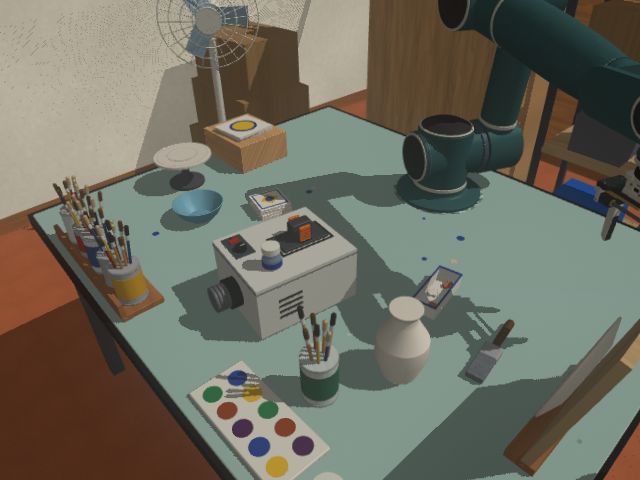

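The scene view shows the tray at about (404,220) with its blue rim. The extractor top spans (275–360, 212–305), the orange catches are at (302,235) and (318,233), and the vase stands near the tray at (455,265).

```bash
cat > m.py <<'E'
from h import *
def rect(P):
    (c,s,a)=cv2.minAreaRect(P[:,:2].astype(np.float32)*1000); return np.round(c,1),np.round(s,1),round(a,1)
if __name__=='__main__':
  for n in('scene','side'):
    m=vision.camera_model(n);p=cv2.imread(f'pics/{n}0.png');d=np.load(f'{n}0.npy');C=cloud(m,d)
    hsv=cv2.cvtColor(p,cv2.COLOR_BGR2HSV)
    X,Y,Z=C[...,0],C[...,1],C[...,2]
    ok=(d>0)&(X>.35)&(X<1)&(Y>-.2)&(Y<.25)
    k=ok&(abs(Z-.15)<.006)
    nc,lab,st,_=cv2.connectedComponentsWithStats(k.astype(np.uint8)); i=1+st[1:,4].argmax()
    P=C[lab==i]; print(n,'top',rect(P),np.median(P[:,2]))
    o=(hsv[...,0]>3)&(hsv[...,0]<18)&(hsv[...,1]>170)&(hsv[...,2]>100)&ok&(Z>.13)
    nc,lab,st,_=cv2.connectedComponentsWithStats(o.astype(np.uint8))
    for j in range(1,nc):
        if st[j,4]>15: print(' orange',st[j],C[lab==j].mean(0),C[lab==j].max(0))
    b=(hsv[...,0]>100)&(hsv[...,0]<130)&(hsv[...,1]>90)&(X>.35)&(Y>.0)&(Y<.35)&(X<.75)&(Z>.02)&(Z<.05)
    nc,lab,st,_=cv2.connectedComponentsWithStats(cv2.dilate(b.astype(np.uint8),np.ones((3,3))))
    i=1+st[1:,4].argmax(); v,u=np.nonzero(b&(lab==i)); P=onplane(m,np.c_[u,v],.036)
    print(' tray',len(u),rect(P),np.median(C[v,u,2]))
    for nm,(x0,x1,y0,y1,z0) in {'vase':(.5,.9,.2,.4,.05)}.items():
        k=(d>0)&(X>.45)&(X<.8)&(Y>.15)&(Y<.45)&(Z>.05); print(' vase',np.percentile(C[k],[1,99],axis=0))
E
python3 m.py
```

```text
scene top (array([677.4,  52.2]), array([221.3, 265.9]), 82.0) 0.15089217817619094
 orange [298 221   5  12  36] [0.6332656  0.03544026 0.19492266] [0.64554464 0.0389009  0.20199204]
 orange [319 224   4  19  51] [0.64290125 0.08286061 0.18717992] [0.65459512 0.08587249 0.20096939]
 tray 57 (array([422.1, 306. ]), array([151. ,  48.9]), 13.8) 0.036822682441728705
 vase [[0.5709547  0.15158887 0.05536598]
 [0.7976727  0.44299306 0.18364979]]
side top (array([678.6,  53.2]), array([227.5, 264.1]), 82.0) 0.14939318995247597
 orange [289 215  10   5  21] [0.63171387 0.03766587 0.19696818] [0.64514468 0.04158451 0.19928142]
 orange [299 224  11  18 149] [0.63919867 0.08562831 0.18149258] [0.65172841 0.08980402 0.19999608]
 tray 50 (array([417.9, 286. ]), array([ 34.2, 138.5]), 87.1) 0.03596954577625039
 vase [[0.5680135  0.1505123  0.0517472 ]
 [0.79749923 0.44820811 0.18150577]]
```

Run:
```python
from h import *
m=vision.camera_model('scene'); print(onplane(m,[(388,199),(409,197),(422,235),(400,238)],.036).round(3))
p=cv2.imread('pics/scene0.png'); a=cv2.resize(p[170:260,360:500],None,fx=5.5,fy=5.5,interpolation=2)
cv2.imwrite('pics/c1.png',a)
m=vision.camera_model('wrist');print(m)
```

```text
[[0.356 0.274 0.036]
 [0.344 0.337 0.036]
 [0.496 0.358 0.036]
 [0.511 0.296 0.036]]
{'fov_y': 70.07292997400236, 'cx': 316.5622292527604, 'cy': 236.1474068298696, 'k1': -0.04095314048204058, 'xyz': array([0.16779904, 0.65841465, 0.38319018]), 'attitude': array([2.86464759e+00, 1.57848712e-03, 1.21008120e+00])}
```

View pics/c1.png

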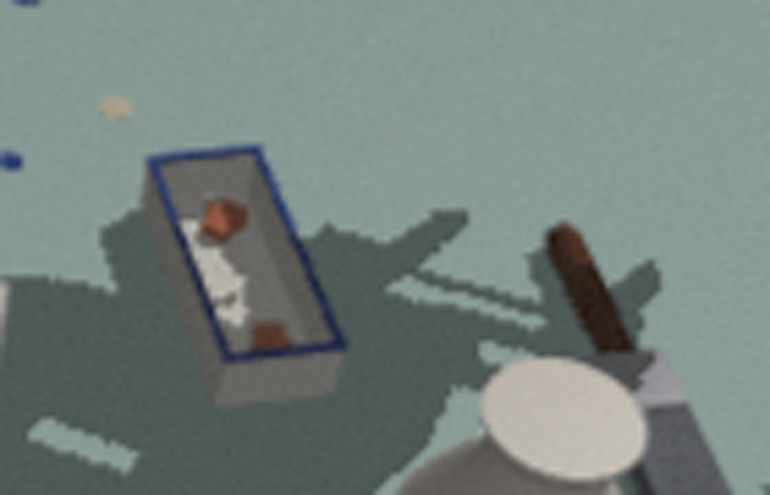

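```bash
cat >> h.py <<'E'
def go(x,y,z,yaw=None):
    "tool-frame shift in mm from here to the TCP target, before any turn; turn about tool z in deg"
    s=status.state(); Rm=rot(s['tool_rot']); d=(np.array([x,y,z])-s['tcp_pos'])
    t=0
    if yaw is not None: t=-((yaw-np.degrees(s['tool_rot'][2])+180)%360-180); t=(t+90)%180-90
    Ra=Rm@R.from_euler('z',t,degrees=True).as_matrix()
    print('t',round(s['t'],2),'tcp',(s['tcp_pos']*1000).round(1),'rot',np.degrees(s['tool_rot']).round(2),'j6',s['joints'][5].round(2),
     '\n move before turn',(Rm.T@d*1000).round(1),'turn',round(t,2),'move after turn',(Ra.T@d*1000).round(1))
E
python3 -c "
from h import *
go(.424,.316,.2,8)"
```

```text
t 0.1 tcp [238.2 631.4 229. ] rot [-179.94   -0.    159.33] j6 -0.04 
 move before turn [-285.2 -229.5   29.2] turn -28.67 move after turn [-140.1 -338.2   29.2]
```

Request:
apply_moves(commands=[[0,0,0,-7.2,0],[0,0,0,-7.2,0],[0,0,0,-7.2,0],[0,0,0,-7.1,0],[-20,-48,4,0,0],[-20,-48,4,0,0],[-20,-48,4,0,0],[-20,-48,4,0,0],[-20,-48,4,0,0],[-20,-48,4,0,0],[-20,-50,5,0,0],[0,0,0,0,0]])

```text
t: 1.3
tcp_pos: [0.4175, 0.3268, 0.2013]
tool_rot: [-3.14, -0.0, -3.006]
wrist_force: [-0.0, 0.0, 0.2]
width: 0.997
gripper_force: 0.0
```

```bash
cat > w.py <<'E'
import sys; from h import *
m=vision.camera_model('wrist'); p,d=vision.camera('wrist'); n=sys.argv[1]; cv2.imwrite(f'pics/{n}.png',p); np.save(f'{n}.npy',d)
import pickle; pickle.dump(m,open(f'{n}.pkl','wb'))
E
python3 w.py w1
python3 - <<'E'
from m import *
import pickle
go(.424,.316,.2,8)
m=pickle.load(open('w1.pkl','rb'));p=cv2.imread('pics/w1.png');C=cloud(m,np.load('w1.npy'));hsv=cv2.cvtColor(p,cv2.COLOR_BGR2HSV)
b=(hsv[...,0]>100)&(hsv[...,0]<130)&(hsv[...,1]>110)&(C[...,2]>.026)&(C[...,2]<.05)
nc,lab,st,_=cv2.connectedComponentsWithStats(cv2.dilate(b.astype(np.uint8),np.ones((5,5))))
i=1+st[1:,4].argmax(); v,u=np.nonzero(b&(lab==i)); P=onplane(m,np.c_[u,v],.036); print(len(u),rect(P),np.median(C[v,u,2]))
E
```

```text
t 1.35 tcp [416.5 328.9 201.7] rot [-1.7998e+02 -2.0000e-02 -1.7220e+02] j6 -1.09 
 move before turn [ -5.6 -13.8   1.7] turn -0.2 move after turn [ -5.6 -13.8   1.7]
1536 (array([421.1, 314.9]), array([150.6,  62.4]), 11.4) 0.035638741469027346
```

View pics/w1.png

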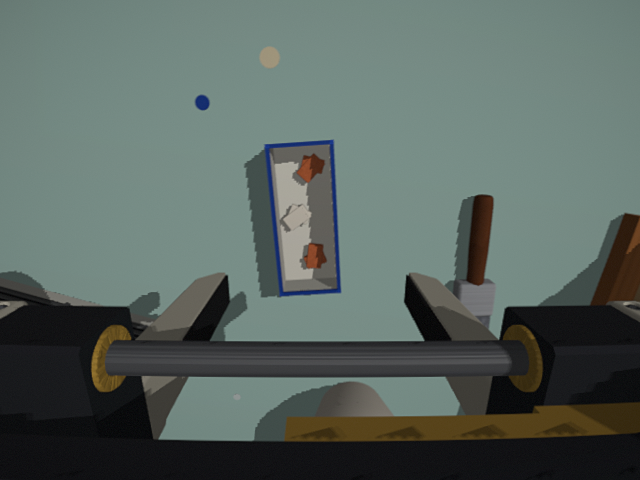

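Wrist view: the tray rim's corners are at (266,145), (332,141), (340,291) and (282,294). The measured rim is 150.6 x 62.4 mm, which matches. All three sherds are inside.

```bash
python3 -c "
from h import *
go(.4211,.3149,.08,11.4)"
```

```text
t 1.35 tcp [416.5 328.9 201.7] rot [-1.7998e+02 -2.0000e-02 -1.7220e+02] j6 -1.09 
 move before turn [ -2.7 -14.5 121.7] turn -3.6 move after turn [ -1.7 -14.6 121.7]
```

Request:
apply_moves(commands=[[-1,-7,20,-3.6,0],[-1,-7,25,0,0],[0,0,25,0,0],[0,0,25,0,0],[0,0,27,0,0],[0,0,0,0,0],[0,0,0,0,0]])

```text
t: 2.05
tcp_pos: [0.4195, 0.3183, 0.0805]
tool_rot: [-3.141, -0.001, -2.938]
wrist_force: [0.5, 0.4, 0.1]
width: 1.001
gripper_force: 0.0
```

```bash
python3 -c "
from h import *
go(.4211,.3149,.016,11.4)"
```

```text
t 2.05 tcp [419.5 318.3  80.5] rot [-1.7999e+02 -3.0000e-02 -1.6832e+02] j6 -1.17 
 move before turn [-0.9 -3.6 64.5] turn 0.28 move after turn [-0.9 -3.6 64.5]
```

Request:
apply_moves(commands=[[-1,-3.5,14,0,0],[0,0,25,0,0],[0,0,25,0,0],[0,0,0,0,0],[0,0,0,0,140],[0,0,0,0,140],[0,0,0,0,140],[0,0,0,0,140],[0,0,0,0,140],[0,0,0,0,140],[0,0,0,0,140]], newtons=20)

```text
t: 3.15
tcp_pos: [0.4219, 0.3146, 0.0168]
tool_rot: [3.141, 0.001, -2.939]
wrist_force: [-1.9, -0.4, 5.7]
width: 0.669
gripper_force: 20.0
```

Request:
apply_moves(commands=[[0,0,-5,0,140],[0,0,-12,0,140],[0,0,-15,0,140],[0,0,-13,0,140],[0,0,-5,2,140],[0,0,0,4,140],[0,0,0,5,140],[0,0,0,5,140],[0,0,0,3.4,140],[0,0,0,0,140],[0,0,0,0,140]])

```text
t: 4.25
tcp_pos: [0.4217, 0.3144, 0.0667]
tool_rot: [3.141, 0.0, 3.008]
wrist_force: [-0.3, 0.5, -2.8]
width: 0.665
gripper_force: 20.0
```

```bash
python3 -c "
from h import *
print(status.state()['width'])
go(.43,.0857,.066,-8)"
```

```text
0.6646647357298885
t 4.25 tcp [421.7 314.4  66.7] rot [1.7998e+02 3.0000e-02 1.7234e+02] j6 -0.84 
 move before turn [ -38.7 -225.6    0.6] turn 0.34 move after turn [ -40.  -225.4    0.6]
```

Request:
apply_moves(commands=[[-1,-6,0,0.3,140],[-2,-14,0,0,140],[-4,-22,0,0,140],[-5,-28,0,0,140],[-5,-30,0,0,140],[-5,-30,0,0,140],[-5,-30,0,0,140],[-5,-28,0,0,140],[-4,-20,0,0,140],[-3,-12,0,0,140],[-1,-5,0,0,140],[0,0,0,0,140]])

```text
t: 5.45
tcp_pos: [0.4296, 0.0856, 0.066]
tool_rot: [3.142, 0.0, 3.0]
wrist_force: [-0.6, -0.2, -2.5]
width: 0.663
gripper_force: 20.0
```

```bash
python3 w.py w2
python3 - <<'E'
from m import *
import pickle
m=pickle.load(open('w2.pkl','rb'));C=cloud(m,np.load('w2.npy'))
go(.4577,.0837,.0175,-8)
print(status.state()['width'])
k=(abs(C[...,2]-.15)<.006)&(C[...,0]>.5); print(k.sum()); P=C[k]
# other views again, front edge from scene camera now arm moved
m=vision.camera_model('scene');p,d=vision.camera('scene');cv2.imwrite('pics/s2.png',p);C=cloud(m,d)
k=(abs(C[...,2]-.15)<.006)&(C[...,0]>.5)&(C[...,0]<.9)&(C[...,1]>-.15)&(C[...,1]<.22)
nc,lab,st,_=cv2.connectedComponentsWithStats(k.astype(np.uint8)); i=1+st[1:,4].argmax();print(rect(C[lab==i]))
E
```

```text
t 5.5 tcp [429.6  86.1  66. ] rot [179.99  -0.   171.92] j6 -1.29 
 move before turn [-28.2   1.6  48.5] turn -0.08 move after turn [-28.2   1.5  48.5]
0.6688596668091101
0
(array([677.9,  52. ]), array([221.8, 265.1]), 81.9)
```

View pics/w2.png

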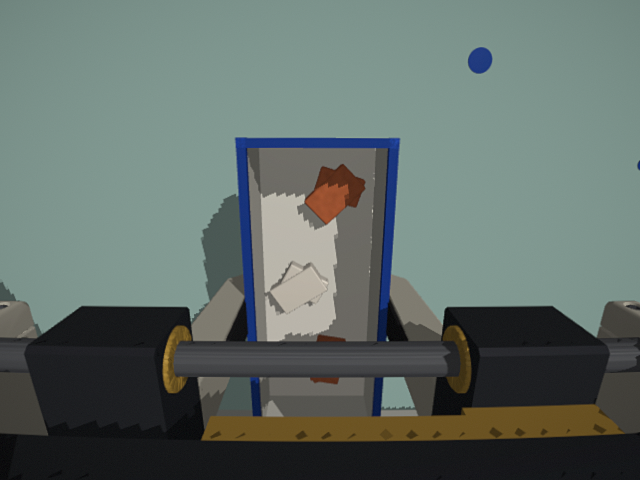

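Wrist view: the tray is held square, with its far rim from (238,142) to (398,142), and the sherds are inside. I'll place it now.

Request:
apply_moves(commands=[[-6,1,5,0,140],[-8,0.5,8,0,140],[-8,0,10,0,140],[-6,0,10,0,140],[0,0,8,0,140],[0,0,5,0,140],[0,0,3,0,140],[0,0,0,0,140],[0,0,0,0,140]])

```text
t: 6.45
tcp_pos: [0.4576, 0.0836, 0.0172]
tool_rot: [3.141, 0.0, 3.001]
wrist_force: [0.2, -0.6, -3.7]
width: 0.67
gripper_force: 20.0
```

Request:
apply_moves(commands=[[0,0,0.7,0,140],[0,0,0,0,140],[0,0,0,0,20],[0,0,0,0,20],[0,0,0,0,20],[0,0,0,0,20],[0,0,0,0,20],[0,0,0,0,20],[0,0,-10,0,20],[0,0,-30,0,20],[0,0,-40,0,20],[0,0,-40,0,20]])

```text
t: 7.65
tcp_pos: [0.4572, 0.0834, 0.1383]
tool_rot: [-3.142, -0.0, 3.001]
wrist_force: [1.6, 1.1, -0.0]
width: 0.922
gripper_force: 0.0
```

Request:
apply_moves(commands=[[0,0,-40,0,0],[0,0,-40,0,0],[0,0,-40,0,0],[0,0,-20,0,0],[0,0,0,0,0],[0,0,0,0,0]])

```text
t: 8.25
tcp_pos: [0.4574, 0.0835, 0.2763]
tool_rot: [3.141, 0.0, 3.001]
wrist_force: [-0.2, 0.0, -0.3]
width: 1.001
gripper_force: 0.0
```

```bash
python3 w.py w3
python3 - <<'E'
from m import *
import pickle
go(.6333,.059,.26,-8)
m=pickle.load(open('w3.pkl','rb'));p=cv2.imread('pics/w3.png');C=cloud(m,np.load('w3.npy'));hsv=cv2.cvtColor(p,cv2.COLOR_BGR2HSV)
b=(hsv[...,0]>100)&(hsv[...,0]<130)&(hsv[...,1]>110)&(C[...,2]>.026)&(C[...,2]<.05)
nc,lab,st,_=cv2.connectedComponentsWithStats(cv2.dilate(b.astype(np.uint8),np.ones((5,5))))
i=1+st[1:,4].argmax(); v,u=np.nonzero(b&(lab==i)); P=onplane(m,np.c_[u,v],.036); print(len(u),rect(P),np.median(C[v,u,2]))
E
```

```text
t 8.3 tcp [457.2  83.5 275.4] rot [-1.7998e+02 -6.0000e-02  1.7193e+02] j6 -1.3 
 move before turn [-177.8    0.5   15.3] turn -0.07 move after turn [-177.8    0.3   15.3]
1138 (array([457.1,  83.4]), array([ 62.7, 150.6]), 81.8) 0.03567516815582644
```

Request:
apply_moves(commands=[[-15,0,0,0,0],[-25,0,0,0,0],[-30,0,0,0,0],[-30,0,0,0,0],[-25,0,0,0,0],[-15,0,0,0,0],[0,0,0,0,0],[0,0,0,0,0]])

```text
t: 9.1
tcp_pos: [0.5956, 0.0639, 0.2751]
tool_rot: [-3.141, -0.002, 3.001]
wrist_force: [-0.5, 0.0, 0.3]
width: 1.0
gripper_force: 0.0
```

```bash
python3 w.py w4
python3 - <<'E'
from m import *
import pickle
go(.6333,.059,.25,-8)
m=pickle.load(open('w4.pkl','rb'));p=cv2.imread('pics/w4.png');C=cloud(m,np.load('w4.npy'));hsv=cv2.cvtColor(p,cv2.COLOR_BGR2HSV)
o=(hsv[...,0]>3)&(hsv[...,0]<18)&(hsv[...,1]>150)&(C[...,2]>.19)&(C[...,2]<.21)
nc,lab,st,_=cv2.connectedComponentsWithStats(o.astype(np.uint8))
for j in range(1,nc):
    if st[j,4]>40: print(' orange',st[j],rect(C[lab==j]),np.median(C[lab==j],0))
k=abs(C[...,2]-.158)<.004; k&=hsv[...,2]<90; print(rect(C[k]),k.sum())
k=(abs(C[...,2]-.2)<.005)&(hsv[...,2]<90)&(C[...,0]>.58)&(C[...,0]<.69); print(rect(C[k]),k.sum())
E
```

```text
t 9.15 tcp [595.4  63.9 275.6] rot [-1.7999e+02 -7.0000e-02  1.7193e+02] j6 -1.37 
 move before turn [-38.2   0.4  25.5] turn -0.07 move after turn [-38.2   0.4  25.5]
 orange [281 278   9  37 304] (array([630.4,  35.1]), array([ 5.9, 26.9]), 82.3) [0.62889848 0.03552036 0.19696265]
 orange [345 279   9  36 302] (array([637.2,  82.4]), array([ 6.1, 26.9]), 81.4) [0.63532218 0.08240327 0.19687826]
(array([681.3,  43.5]), array([108.5, 229.4]), 64.3) 6018
(array([633.4,  55.7]), array([48.3, 51. ]), 82.6) 2376
```

View pics/w4.png

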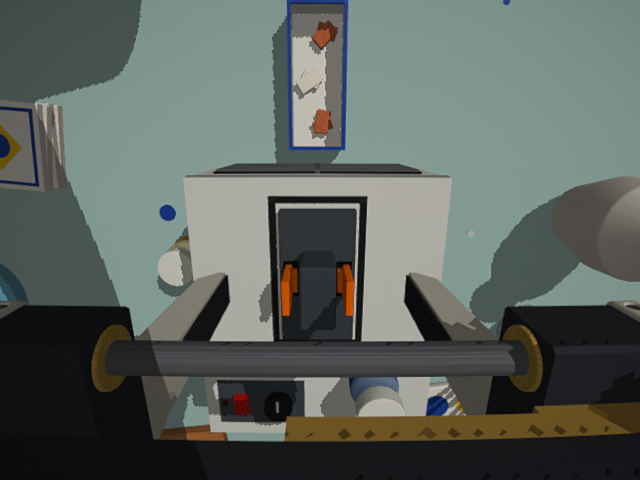

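Wrist view: the catches are at (286,297) and (348,297), measured at mid-point (0.634, 0.059) with outer faces 54 mm apart, as expected. The jar on top is at (378,395). The tray is in line ahead of the slot.

Request:
apply_moves(commands=[[-15,0,0,0,0],[-15,0.3,5,0,0],[-8.4,0,12,0,0],[0,0,18,0,0],[0,0,18,0,0],[0,0,10,0,0],[0,0,0,0,0],[0,0,0,0,0]])

```text
t: 9.95
tcp_pos: [0.634, 0.0588, 0.2136]
tool_rot: [3.142, 0.0, 3.001]
wrist_force: [-0.5, 0.7, 1.2]
width: 1.002
gripper_force: 0.0
```

```bash
python3 -c "
from h import *
go(.6338,.0588,.173,-8.1)"
```

```text
t 9.95 tcp [634.   58.8 213.6] rot [1.8000e+02 1.0000e-02 1.7193e+02] j6 -1.38 
 move before turn [ 0.2 -0.  40.6] turn 0.03 move after turn [ 0.2 -0.  40.6]
```

Request:
apply_moves(commands=[[0,0,15,0,0],[0,0,15,0,0],[0,0,10.5,0,0],[0,0,0,0,0],[0,0,0,0,200],[0,0,0,0,200],[0,0,0,0,200],[0,0,0,0,200],[0,0,0,0,200],[0,0,0,0,200],[0,0,0,0,200],[0,0,0,0,200]], newtons=40)

```text
t: 11.15
tcp_pos: [0.6344, 0.0587, 0.1734]
tool_rot: [3.142, 0.001, 3.001]
wrist_force: [-0.2, -0.7, 3.2]
width: 0.403
gripper_force: 40.0
```

Request:
apply_moves(commands=[[0,0,-3,0,200],[0,0,-6,0,200],[0,0,-8,0,200],[0,0,0,0,200]])

```text
t: 11.55
tcp_pos: [0.6346, 0.0588, 0.1914]
tool_rot: [3.141, 0.002, 3.001]
wrist_force: [0.3, 0.3, -1.5]
width: 0.401
gripper_force: 40.0
```

Run:
```python
from h import *
s=status.state();print(s['wrist_force'],s['width'],s['tcp_pos'])
p,d=vision.camera('side');cv2.imwrite('pics/s3.png',cv2.resize(p[150:350,180:440],None,fx=3,fy=3))
```

```text
[ 0.33490629  0.33816832 -1.45697941] 0.40089921070622014 [0.63464969 0.0587796  0.19137297]
```

View pics/s3.png

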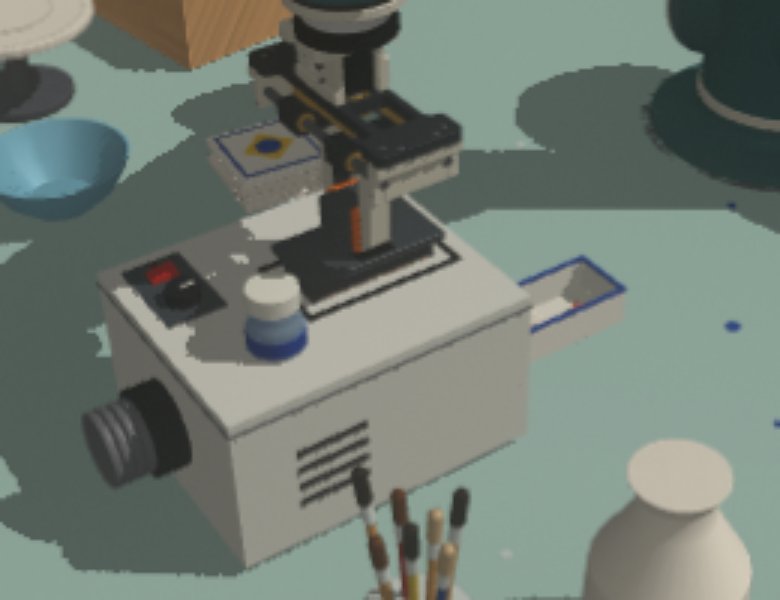

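The side view shows the cassette rising: its collar is clear of the extractor's top around (370,260), and the catches are held. Keep drawing.

Request:
apply_moves(commands=[[0,0,-6,0,200],[0,0,-10,0,200],[0,0,-14,0,200],[0,0,-15,0,200],[0,0,-15,0,200],[0,0,-15,0,200],[0,0,-8,0,200],[0,0,-3,0,200],[0,0,0,0,200],[0,0,0,0,200]])

```text
t: 12.6
tcp_pos: [0.6341, 0.0588, 0.2751]
tool_rot: [-3.141, -0.001, 3.001]
wrist_force: [0.6, 0.1, -2.9]
width: 0.401
gripper_force: 40.0
```

```bash
python3 -c "
from h import *
s=status.state();print(s['wrist_force'],s['width'])
go(.4571,.0834,.277,-8.2)"
```

```text
[ 0.643583    0.06878108 -2.88479429] 0.4008534615965181
t 12.6 tcp [634.1  58.8 275.1] rot [-1.7999e+02 -6.0000e-02  1.7193e+02] j6 -1.38 
 move before turn [178.7  -0.5  -1.8] turn 0.13 move after turn [178.7  -0.9  -1.8]
```

Request:
apply_moves(commands=[[6,0,0,0,200],[14,0,0,0,200],[20,0,0,0,200],[24,0,0,0,200],[25,-0.5,0,0,200],[25,0,0,0,200],[24,0,0,0,200],[20,0,0,0,200],[14,0,0,0,200],[6,0,0,0,200],[0,0,0,0,200],[0,0,0,0,200]])

```text
t: 13.8
tcp_pos: [0.458, 0.0832, 0.2758]
tool_rot: [-3.142, 0.0, 3.001]
wrist_force: [-0.6, -1.2, -2.0]
width: 0.403
gripper_force: 40.0
```

Request:
apply_moves(commands=[[0,0,6,0,200],[0,0,12,0,200],[0,0,15,0,200],[0,0,15,0,200],[0,0,15,0,200],[0,0,15,0,200],[0,0,14,0,200],[0,0,9,0,200],[0,0,4,0,200],[0,0,0,0,200],[0,0,0,0,200],[0,0,0,0,200]])

```text
t: 15.0
tcp_pos: [0.4582, 0.0833, 0.1715]
tool_rot: [3.141, 0.001, 3.001]
wrist_force: [-0.1, -0.3, -2.2]
width: 0.4
gripper_force: 40.0
```

Run:
```python
from h import *
go(.4571,.0834,.169,-8.2)
s=status.state();print(s['wrist_force'],s['width'],s['gripper_force'])
p,d=vision.camera('side');cv2.imwrite('pics/s4.png',cv2.resize(p[130:350,260:520],None,fx=2.7,fy=2.7))
```

```text
t 15.0 tcp [458.2  83.3 171.5] rot [1.7999e+02 5.0000e-02 1.7193e+02] j6 -1.3 
 move before turn [ 1.1 -0.   2.5] turn 0.13 move after turn [ 1.1 -0.   2.5]
[-0.09368836 -0.30137006 -2.2090449 ] 0.4000247371340385 39.9745237827301
```

View pics/s4.png

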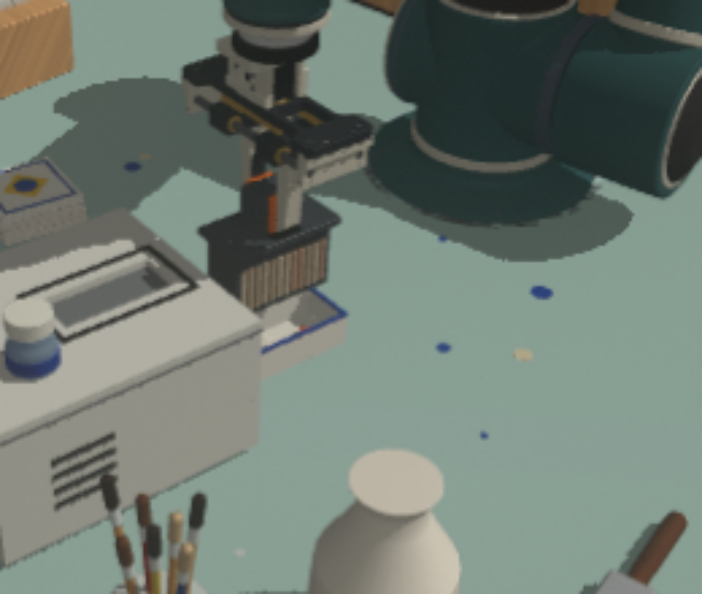

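The side view shows the cassette upright above the tray: its foot is around (285,300), clear of the rim, and the slot is empty. The foot is about 42 mm above the rim, so I'm handing the job in.

```bash
python3 -c "
from cell import workorder
print(workorder.job_done())"
```

```text
the job is handed in; nothing more can be done
None
```

I handed the job in at 15 s with the tray 18 mm in front of the extractor and the cassette held upright about 42 mm above its rim, catches squeezed; the hand-in returned no verdict.

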